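# Lift a warm handle cap out of the mould with tongs

## Robot

A 7-joint arm with a two-finger parallel gripper is mounted at the origin on the work surface. World frame = base frame: x ahead of the robot, y to its left, z up, the work surface at z = 0. Lengths are in m, angles in rad, forces in N, time in s.
With the tool pointing down it reaches from about 0.425 to 0.925 m from the base axis. Payload 6.8 kg.
Tool frame: the origin (TCP) lies at the very end of the fingers, on their centre line; the grasp point (between the pads) lies 19 mm behind it (bot.pinch_z is the z of the grasp point in the tool frame, in m); z points along the fingers, y is the direction in which the jaws open and shut (so a half turn about z gives the same grasp; the last joint's range is limited). The gripper opens to 85 mm and grips with 20 to 120 N. Pads are 22 mm wide; open, the fingers measure 114 mm over their backs; the gripper's body (76 mm by 85 mm) begins 54 mm behind the grasp point. The pads swing forward as they close: fully open they stand 13 mm farther back than shut.
Start: joints at [-1.334, 0.477, 0.022, 1.555, -0.011, 1.109, -0.083], TCP at [0.228, 0.635, 0.231] pointing down, gripper open.
Joint ranges: [-2.96, 2.96], [-0.34, 2.1], [-1.41, 1.46], [0.24, 2.44], [-1.37, 4.51], [0.17, 1.92], [-2.96, 2.96]. Speed limits (rad/s): [2.39, 2.39, 3.14, 3.14, 3.14, 3.14, 3.14].

## Interface

Orientations are given as a unit quaternion [w, x, y, z].
In Python, from plant import bot, get_image gives the robot as it stands. The module is installed in compiled form; this text tells all that it offers.
- The arm moves only by the tool send_rows, never from a script. Its argument "targets" is a list of rows, each a list of 7 numbers: the shift along the tool's x, y, z scaled (see below), then the turn, a rotation vector about the tool's x, y, z scaled (see below), then the opening, from -1 (shut) to 1 (fully open), so that 0 is half open. In form: [[x, y, z, wx, wy, wz, fingers], ...]. A call has exactly 5 rows; each row shifts and turns the pose as measured when the row begins, along the tool's axes as they then stand; what a row does not reach is not made up. The controller multiplies each number of a shift by 0.03 m and each number of a turn by 5 degrees. A row lasts 1/12 s, in which the tool goes at most 41.7 mm and 7.16 degrees, less where a joint would pass 70% of its speed; a pose out of reach is approached as far as the arm can. A call with a number of a shift or a turn outside -1 to 1 is refused whole. A call with a gripper value outside its range is refused whole. The fingers move at their own pace and stop on an object; "newtons" is the grip in N (left out, the last holds). Time passes only in rows, so rows that do not move let the fingers close, or fill a call up. It gives the time, the measured TCP pose, the force and the opening at its end, in the units of the state.
- bot.observe(): the state, without advancing time (a new reading comes with each control period).
- get_image(name): name is "scene" or "side" or "wrist"; returns a dict with "color" (420x560x3 uint8, red, green, blue), "camera_matrix" (3x3 intrinsics, pixels), "origin" and "attitude" of the camera in the world. Camera axes: x right, y up, looking along -z (the intrinsics and any distortion apply to the point x, -y, -z); pixel columns grow to the right and rows downward; lengths in m; the calibration is good to about 2 mm. A picture is of the moment at which its call begins. There is no depth.
- bot.finish_job(): hands the job in, once; it reports no verdict.
The state is a dict: "time_s": time; "joint_pos": joint angles; "joint_vel": joint speeds; "joint_efforts": joint torques, N m; "position": TCP position; "tcp_rot": TCP orientation; "force": force on the tool from outside, world axes, zero at the start; "ft_torque": the same for the moment, N m; "finger_gap": finger opening in m.
Only numpy, scipy, OpenCV 4.12 (cv2) and the standard library are available. Lean on these libraries where they do the work, as an engineer would, in place of code of your own. Each camera call takes 0.05 s, during which the arm holds its last target. There are 200 camera calls.

## Task

The mould has just been opened: one cavity holds a whole handle cap with its flat hanging tab standing up, the other a short shot that has no tab. The cap is still warm and soft, so take the sprung tongs, close them gently on the two flat faces of its tab and draw it straight up out of its cavity. Finish while still holding the tongs, with the cap upright between their tips and its tab at least 15 cm above the bench; never touch the cap with the gripper itself, and leave the short shot in the mould and everything else on the bench where it is.

Things in the scene. Friction and masses are not known exactly. Their poses are not given: they have to be found in the camera images.
- tongs_grip (a point): Steel spring tongs with black rubber sleeves lying on the edges of their arms, 290 mm long with the hanging ring, 0.13 kg, arms 24 mm high. Point midway between the arms, mid-sleeve (sleeves 84 mm long), 12 mm above the underside, at the balance point. x runs towards the tips, z up; pivot 100 mm behind. Open, 54 mm wide over the arms here, each splayed 0.05 rad; the tips close 2.25 mm per mm here.
- tongs_tips (a point): Point midway between the two flat steel tip paddles of the tongs, half-way up, 125 mm ahead of tongs_grip. The paddles are 24 mm high and 5 mm thick, reach 20 mm behind and 26 mm ahead of this point, and stand 59 mm apart inside when open.
- tongs_left (a joint): How far each tong arm is closed, rad (the arms mirror each other): 0 fully open, 54 mm over the sleeves; 0.05 with the sleeves parallel; 0.1 with the paddles parallel, 14 mm apart, 34 mm over the sleeves; 0.125 the stop, tips 3 mm apart. At the sleeves the spring pushes each arm out with 7.5 N when open, 10 N at 0.1; about 0.45 of any further grip force reaches the tips.
- cap_tab (a point): Whole handle cap, white plastic, 26 g. Point: centre of its upright flat tab (28 mm wide along x, 14 mm thick along y, 32 mm high, with an eye), 20 mm above the mould's top face. Under the tab a collar, 32 mm across, 4 mm thick, rests on that face; below it a plug, 24 mm across, 20 mm long, is in the cavity (2 mm play). Close the tongs along y. It spoils if a face is squeezed over 25 N.
- short_top (a point): Top centre of the short shot, the same white plug and collar but with no tab; it sits in the other cavity, its top 4 mm above the mould's top face.
- mould: Lower half of an aluminium mould, fixed; origin under its centre, z up. Block 90 (x) by 130 mm (y), top face 40 mm above the bench, on a steel plate 100 by 164 by 12 mm. Two round cavities at y = +28 and -28 mm, 26 mm wide, 24 mm deep; either may hold the whole cap, whose tab is wide along the mould's x. Four 8 mm pins stand 6 mm above the top face at x = +-36, y = +-56 mm.
- done1_mid (a point): A finished cap lying on its side on the bench (56 mm long, up to 32 mm high); leave it. Point at its middle.
- done2_mid (a point): Another finished cap lying on its side; leave it. Point at its middle.
- wax_tin: Steel tin standing on the bench, 72 mm across, 45 mm high, origin under its centre; leave it.
- scraper: Scraper lying on the bench, 190 mm long; leave it.
- tape: Cardboard-coloured roll of tape lying flat, 90 mm across, 24 mm high, origin under its centre; leave it.
- tube_offcut: Piece of blue tube lying on the bench, 150 mm long along its x, 25 mm across; leave it.
- driver: Screwdriver lying on the bench, 180 mm long; leave it.
There are look-alikes about, which are no part of the job. What is shaped like the mould but pink or yellow is not meant.

How it is judged:
On the way, in this order (a step that is already met when the one before it is completed fails the run):
1. The tongs are held by the gripper and lifted off the bench (contact force between the fingers and tongs above 1 N and height (world z) of each of tongs_grip, tongs_tips above 0.03 m and contact force between tongs and bench below 0.05 N), for 0.2 s.
2. Both tips are closed on the tab of the whole cap while it still stands in its cavity (contact force between each of tongs_left, tongs_right and cap above 0.5 N and z of cap_tab in the frame of mould below 0.066 m and horizontal distance between cap_tab and tongs_tips below 0.035 m), for 0.1 s.
3. The cap is drawn up out of its cavity, upright between the tips of the tongs (contact force between each of tongs_left, tongs_right and cap above 0.3 N and z of cap_tab in the frame of mould above 0.085 m and contact force between cap and mould below 0.02 N and angle between cap_tab's own z axis and vertical below 0.4 rad), for 0.1 s.
At the end, for the whole second after the job is handed in: Gripper holds the tongs; the cap is still, upright within 0.4 rad, squeezed by both tips (tab centre within 40 mm of the point between them), tab centre over 145 mm above the bench, touched by the tongs only. Short shot within 6 mm, other things within 20 mm of their start (height (world z) of cap_tab above 0.145 m and angle between cap_tab's own z axis and vertical below 0.4 rad and contact force between each of tongs_left, tongs_right and cap above 0.3 N and distance between cap_tab and tongs_tips below 0.04 m and contact force between the fingers and tongs above 1 N and height (world z) of tongs_grip above 0.1 m and contact force between tongs and bench below 0.02 N and contact force between each of tongs, cap and mould below 0.02 N and contact force between cap and the arm below 0.02 N and contact force between cap and the fingers below 0.02 N and linear speed of cap below 0.03 m/s and distance of short_top from where it was at the start of the episode below 0.006 m and distance of each of done1_mid, done2_mid, wax_tin, scraper, tape, tube_offcut, driver from where it was at the start of the episode below 0.02 m); the arm keeps its last pose, push and grip.
It fails at once if The gripper or the arm touches the cap (contact force between cap and the fingers above 0.3 N or contact force between cap and the arm above 0.3 N).
It fails at once if The soft cap is squeezed with more than 25 N on a face (contact force between any of tongs_left, tongs_right and cap above 25 N).
It fails at once if The cap is tipped over (more than 0.7 rad) (angle between cap_tab's own z axis and vertical above 0.7 rad).
It fails at once if The short shot comes out of its cavity (distance of short_top from where it was at the start of the episode above 0.012 m).
It fails at once if Another thing on the bench is pushed more than 20 mm (distance of any of done1_mid, done2_mid, wax_tin, scraper, tape, tube_offcut, driver from where it was at the start of the episode above 0.02 m).
It also fails if it takes over 45 s, if anything falls off the work surface, if the arm or the gripper's body presses on something with over 40 N, if the wrist force passes 120 N, or if a joint passes its speed limit or range.

## Working session

There is one attempt and no reset: what is moved stays moved. The work goes in short steps, Python scripts to look and compute and a tool call to move; the robot and the scene stay as the last step left them, time stands still between calls to the robot, and variables do not carry over. Pictures are saved under pics/ and viewed, about 8 in all and at most 12, crops included, and the job is handed in when it is done.

Besides the shell and the picture viewer there is one more tool, called after "Request:" as a command line: name --pt "numbers of a row" for each row, then --argument value for the rest. send_rows: Moves the arm, as the interface text tells. Its arguments: {"type":"object","properties":{"targets":{"type":"array","items":{"type":"array","items":{"type":"number"}}},"newtons":{"type":"number"}},"required":["targets"]}

```bash
mkdir -p pics; cat > h.py <<'E'
import numpy as np, cv2
from scipy.spatial.transform import Rotation as R
from plant import bot, get_image
def rot(a):
    a=np.array(a,float)
    return a if a.shape==(3,3) else R.from_quat(a[[1,2,3,0]]).as_matrix()
def ray(im,u,v):
    K=np.array(im["camera_matrix"]); d=np.linalg.inv(K)@[u,v,1.]
    return np.array(im["origin"]), rot(im["attitude"])@[d[0],-d[1],-d[2]]
def onz(im,u,v,z):
    o,d=ray(im,u,v); return o+d*(z-o[2])/d[2]
def proj(im,p):
    q=rot(im["attitude"]).T@(np.array(p)-im["origin"]); k=np.array(im["camera_matrix"])@[q[0],-q[1],-q[2]]
    return k[:2]/k[2]
def save(name,n,crop=None,scale=1):
    im=get_image(name); c=im["color"][:,:,::-1]
    np.savez(f"pics/{n}.npz",**im)
    if crop: c=c[crop[1]:crop[3],crop[0]:crop[2]]
    cv2.imwrite(f"pics/{n}.png",cv2.resize(c,None,fx=scale,fy=scale,interpolation=cv2.INTER_CUBIC)); return im
def load(n): return dict(np.load(f"pics/{n}.npz"))
E
python3 - <<'E'
from h import *
for n in("scene","side","wrist"):
    im=save(n,n+"0"); print(n,im["origin"],np.array(im["camera_matrix"]).round(1).tolist(),im["attitude"])
s=bot.observe();print(s,bot.pinch_z)
E
```

```text
scene [ 0.87481298 -0.38965086  0.88451888] [[395.2, 0.0, 283.0], [0.0, 395.2, 210.6], [0.0, 0.0, 1.0]] [0.89733092 0.26601893 0.1078876  0.33524828]
side [-0.12364041 -0.82540964  0.86111911] [[437.0, 0.0, 276.9], [0.0, 437.0, 202.3], [0.0, 0.0, 1.0]] [ 0.84691338  0.41786217 -0.13935455 -0.29784095]
wrist [0.16218493 0.65772889 0.3726881 ] [[352.7, 0.0, 281.7], [0.0, 352.7, 210.9], [0.0, 0.0, 1.0]] [ 0.80990948 -0.11478172 -0.07999205  0.56962537]
{'time_s': 0.15, 'joint_pos': array([-1.33411218,  0.47761665,  0.02235772,  1.55619667, -0.01149366,
        1.10932385, -0.08309625]), 'joint_vel': array([ 0.00123853, -0.00312909,  0.0010628 , -0.00386474, -0.00018829,
       -0.00109313,  0.00100906]), 'joint_efforts': array([ 2.70940021e-03, -5.96918643e+01,  1.61042936e+00, -2.81489682e+01,
        1.27131626e-02,  6.50166243e-03,  8.03905550e-06]), 'position': array([0.228006  , 0.63484377, 0.23055667]), 'tcp_rot': array([-6.69886446e-05,  1.71532108e-01,  9.85178276e-01, -7.04897168e-04]), 'force': array([-0.18206251,  0.31340412,  0.14130919]), 'ft_torque': array([0.06998871, 0.00184926, 0.01543365]), 'finger_gap': 0.08540199100951454} -0.0187
```

```bash
python3 -c "
import cv2,numpy as np
a=[cv2.imread(f'pics/{n}0.png') for n in('scene','side','wrist')]
cv2.imwrite('pics/all.png',cv2.resize(a[0],(784,588)))"
```

```text
(no output)
```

View pics/all.png

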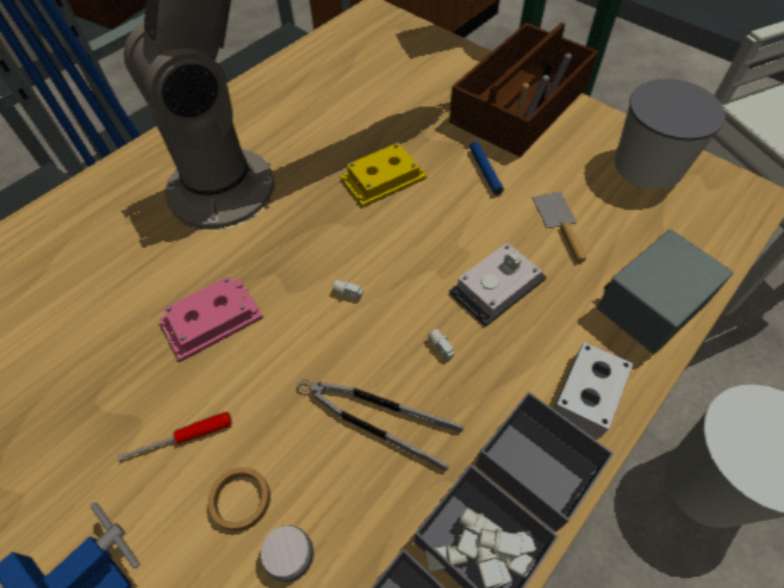

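View pics/side0.png

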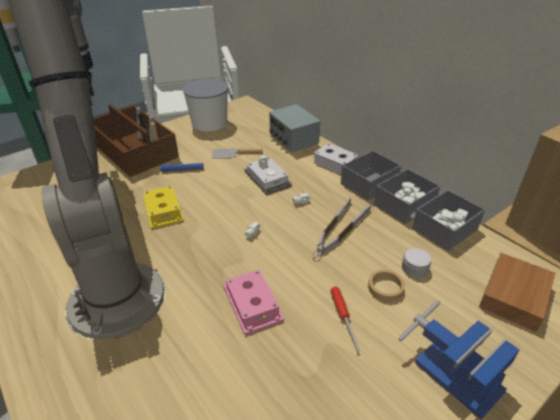

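The scene view shows the open tongs (ring at about 306,388, tips at 462,429 and 446,467 in the 1.4x picture). The white/grey mould is at (497,282), with the tab at (511,262) and the short shot at (490,282). The side view agrees.

```bash
python3 - <<'E'
from h import *
im=load("scene0"); s=1/1.4
P=lambda u,v,z:onz(im,u*s,v*s,z).round(4)
for n,u,v,z in [("ring",306,388,.012),("tipU",462,429,.024),("tipL",446,467,.024),("tabtop",513,254,.095),("short",490,282,.056),
 ("m_left",456,283,.052),("m_top",508,246,.052),("m_right",544,273,.052),("m_bot",489,312,.052),("done",440,344,.016),("done2",347,290,.016)]: print(n,P(u,v,z))
# sleeves dark mask
c=im["color"].astype(int); m=((c.max(2)<45)).astype(np.uint8); 
roi=np.zeros_like(m); roi[int(370*s):int(450*s),int(325*s):int(420*s)]=1
n,l,st,ce=cv2.connectedComponentsWithStats(m*roi)
for i in range(1,n):
    if st[i,4]>30:
        ys,xs=np.where(l==i); (cx,cy),(w,h),a=r=cv2.minAreaRect(np.c_[xs,ys].astype(np.float32)); print(st[i],ce[i],r,onz(im,cx,cy,.02))
# tips: steel
b=cv2.resize(im["color"][160:345,200:400,::-1],None,fx=4,fy=3.2,interpolation=cv2.INTER_CUBIC); 
b=cv2.resize(im["color"][160:345,200:400,::-1],None,fx=3.2,fy=3.2,interpolation=cv2.INTER_CUBIC); cv2.imwrite("pics/crop1.png",b)
E
```

```text
ring [ 0.4949 -0.2098  0.012 ]
tipU [ 0.7413 -0.0973  0.024 ]
tipL [ 0.7596 -0.1616  0.024 ]
tabtop [0.624 0.195 0.095]
short [0.6166 0.144  0.056 ]
m_left [0.5697 0.1045 0.052 ]
m_top [0.5922 0.2365 0.052 ]
m_right [0.6787 0.2274 0.052 ]
m_bot [0.6518 0.0932 0.052 ]
done [0.6157 0.0036 0.016 ]
done2 [ 0.4101 -0.021   0.016 ]
[252 278  35  16 171] [268.39766082 285.64912281] ((268.90435791015625, 285.76556396484375), (36.393531799316406, 4.892614841461182), 19.79887580871582) [ 0.60301685 -0.14951201  0.02      ]
[243 295  34  19 152] [259.36842105 303.67105263] ((259.8059387207031, 303.8498840332031), (37.09756851196289, 4.470869541168213), 25.201122283935547) [ 0.61682027 -0.1953017   0.02      ]
```

View pics/crop1.png

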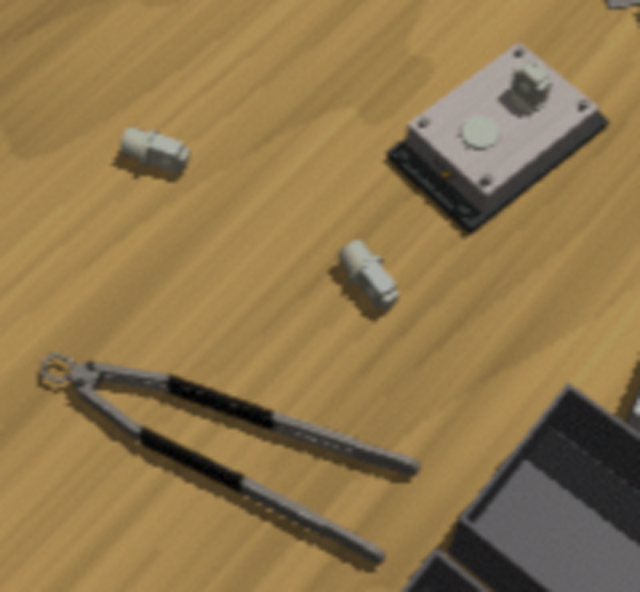

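```bash
python3 - <<'E'
from h import *
im=load("scene0")
c=lambda x,y:(200+x/3.2,160+y/3.2)
pins=np.array([onz(im,*c(*p),.046)[:2] for p in [(425,122),(518,52),(584,104),(486,181)]])
print(pins.round(4),np.linalg.norm(np.diff(pins,axis=0),axis=1))
yv=(pins[1]-pins[0])+(pins[2]-pins[3]); yaw=np.arctan2(yv[1],yv[0]); ctr=pins.mean(0); u=yv/np.linalg.norm(yv)
print("ctr",ctr,"yaxis yaw deg",np.degrees(yaw),"x yaw",np.degrees(yaw)-90,"cap",ctr+.028*u,"short",ctr-.028*u)
print("tab mid img",onz(im,*c(531,83),.062), "short",onz(im,*c(480,132),.044))
tips=np.array([onz(im,*c(413,468),.022),onz(im,*c(378,556),.022)]);print(tips,tips.mean(0))
ring=onz(im,*c(57,371),.012); d=tips.mean(0)-ring; print(ring,np.degrees(np.arctan2(d[1],d[0])))
s=bot.observe(); M=rot(s["tcp_rot"]); print(M.round(3)); print(M.T@(np.array([.611,-.172,.1])-s["position"]))
print([ (np.linalg.norm(a),) for a in [np.diff(tips,axis=0)]])
E
```

```text
[[0.5737 0.13  ]
 [0.5892 0.2378]
 [0.6609 0.2284]
 [0.6442 0.116 ]] [0.10899731 0.07231867 0.11366942]
ctr [0.61701718 0.17803586] yaxis yaw deg 81.66462922233025 x yaw -8.335370777669752 cap [0.62107626 0.20574008] short [0.6129581  0.15033164]
tab mid img [0.6209895  0.20647156 0.062     ] short [0.61252784 0.15213337 0.044     ]
[[ 0.73911735 -0.09768154  0.022     ]
 [ 0.75881179 -0.16198576  0.022     ]] [ 0.74896457 -0.12983365  0.022     ]
[ 0.49123261 -0.20878967  0.012     ] 17.03241057314199
[[-0.941  0.338 -0.   ]
 [ 0.338  0.941 -0.001]
 [-0.    -0.001 -1.   ]]
[-0.63313845 -0.62973463  0.13151545]
[(np.float64(0.0672525340043687),)]
```

Request:
send_rows --pt "-0.5 -0.5 0 0 0 0 1" --pt "-0.9 -0.9 0 0 0 0 1" --pt "-0.9 -0.9 0 0 0 0 1" --pt "-0.9 -0.9 0 0 0 0 1" --pt "-0.9 -0.9 0 0 0 0 1"

```text
time_s: 0.57
position: [0.2964, 0.4801, 0.227]
tcp_rot: [-0.003, 0.164, 0.987, -0.0]
force: [0.3, 0.1, 0.5]
finger_gap: 0.0853
```

Request:
send_rows --pt "-0.9 -0.9 0 0 0 0 1" --pt "-0.9 -0.9 0 0 0 0 1" --pt "-0.9 -0.9 0 0 0 0 1" --pt "-0.9 -0.9 0 0 0 0 1" --pt "-0.9 -0.9 0 0 0 0 1"

```text
time_s: 0.98
position: [0.3823, 0.2992, 0.2257]
tcp_rot: [-0.003, 0.163, 0.987, -0.001]
force: [0.4, -0.3, 0.2]
finger_gap: 0.0852
```

Request:
send_rows --pt "-0.9 -0.9 0 0 0 0 1" --pt "-0.9 -0.9 0 0 0 0 1" --pt "-0.9 -0.9 0 0 0 0 1" --pt "-0.9 -0.9 0 0 0 0 1" --pt "-0.9 -0.9 0 0 0 0 1"

```text
time_s: 1.4
position: [0.4683, 0.1182, 0.2255]
tcp_rot: [-0.003, 0.162, 0.987, -0.0]
force: [0.2, 0.9, -0.5]
finger_gap: 0.0856
```

Request:
send_rows --pt "-0.9 -0.9 0 0 0 0 1" --pt "-0.9 -0.9 0 0 0 0 1" --pt "-0.9 -0.9 0 0 0 0 1" --pt "0 0 0 0 0 0 1" --pt "0 0 0 0 0 0 1"

```text
time_s: 1.82
position: [0.5224, -0.0003, 0.2256]
tcp_rot: [-0.002, 0.169, 0.986, -0.002]
force: [-0.6, 0.7, 0.4]
finger_gap: 0.0859
```

Request:
send_rows --pt "0 0 0 0 0 -1 1" --pt "0 0 0 0 0 -1 1" --pt "0 0 0 0 0 -1 1" --pt "0 0 0 0 0 -1 1" --pt "0 0 0 0 0 -1 1"

```text
time_s: 2.23
position: [0.5206, 0.0015, 0.2245]
tcp_rot: [-0.003, -0.057, 0.998, -0.001]
force: [0.3, -0.3, -0.4]
finger_gap: 0.0855
```

```bash
cat >> h.py <<'E'
def to(xy,z,yyaw):
    "rows' units (30mm, 5deg) to bring TCP to xy,z with tool y at yyaw deg"
    s=bot.observe(); M=rot(s["tcp_rot"]); y=np.degrees(np.arctan2(M[1,1],M[0,1]))
    D=np.column_stack([[np.sin(np.radians(yyaw)),-np.cos(np.radians(yyaw)),0],[np.cos(np.radians(yyaw)),np.sin(np.radians(yyaw)),0],[0,0,-1.]]) if 0 else None
    a=np.radians(yyaw); Y=np.array([np.cos(a),np.sin(a),0]); Z=np.array([0,0,-1.]); T=np.column_stack([np.cross(Y,Z),Y,Z])
    w=np.degrees(R.from_matrix(M.T@T).as_rotvec())/5
    d=M.T@(np.array([*xy,z])-s["position"])/.03
    d2=T.T@(np.array([*xy,z])-s["position"])/.03
    print("t%.2f"%s["time_s"],"pos",s["position"].round(4),"yyaw %.1f"%y,"gap %.4f"%s["finger_gap"],"F",s["force"].round(1),"\n shift now",d.round(2),"after turn",d2.round(2),"turn",w.round(2))
E
python3 - <<'E'
from h import *
to((.611,-.172),.1,107)
E
```

```text
t2.23 pos [0.5206 0.0015 0.2245] yyaw 96.5 gap 0.0855 F [ 0.3 -0.3 -0.4] 
 shift now [-2.36 -6.08  4.15] after turn [-1.19 -6.41  4.15] turn [-0.02 -0.08 -2.09]
```

Request:
send_rows --pt "0 0 0 0 0 -1 1" --pt "0 0 0 0 0 -1 1" --pt "-0.15 -0.9 0 0 0 0 1" --pt "-0.15 -1 0 0 0 0 1" --pt "-0.2 -1 0 0 0 0 1"

```text
time_s: 2.65
position: [0.5585, -0.0647, 0.2232]
tcp_rot: [-0.005, -0.162, 0.987, 0.002]
force: [0.5, 0.0, -0.4]
finger_gap: 0.0853
```

Request:
send_rows --pt "-0.2 -1 0 0 0 0 1" --pt "-0.2 -1 0.2 0 0 0 1" --pt "-0.2 -1 0.3 0 0 0 1" --pt "-0.1 -0.4 0.3 0 0 0 1" --pt "0 0 0 0 0 0 1"

```text
time_s: 3.07
position: [0.6143, -0.1574, 0.1969]
tcp_rot: [-0.005, -0.163, 0.987, 0.002]
force: [-1.1, 1.6, -1.0]
finger_gap: 0.0853
```

```bash
python3 - <<'E'
from h import *
to((.611,-.172),.05,107)
im=save("wrist","w1"); print(im["origin"])
for z in (.024,):
  for p in ((.6030,-.1495),(.6168,-.1953),(.75,-.13)): print(proj(im,(*p,z)))
E
```

```text
t3.07 pos [ 0.6143 -0.1574  0.1969] yyaw 108.8 gap 0.0853 F [-1.1  1.6 -1. ] 
 shift now [ 0.22 -0.45  4.9 ] after turn [ 0.25 -0.43  4.9 ] turn [ 0.06 -0.1   0.36]
[ 0.54947451 -0.18142512  0.3398183 ]
[293.97710419 182.05846838]
[241.29832369 180.27930585]
[264.29747907 322.65311559]
```

View pics/w1.png

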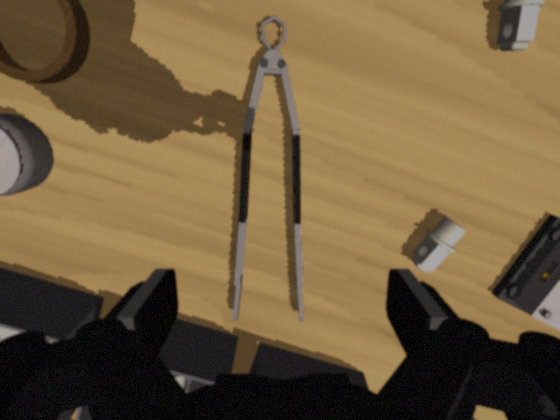

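The wrist view shows the tongs well. Sleeve middles are at about (297,179) and (245,178), tip ends at (237,317) and (301,318), and the pivot at (272,65).

```bash
python3 - <<'E'
from h import *
im=load("w1"); c=im["color"].astype(int)
m=(c.max(2)<30).astype(np.uint8); roi=np.zeros_like(m); roi[120:235,220:320]=1
n,l,st,ce=cv2.connectedComponentsWithStats(m*roi); P=[]
for i in range(1,n):
    if st[i,4]>150: P.append(onz(im,*ce[i],.018)); print(st[i],ce[i],P[-1])
t=(onz(im,237,317,.022)+onz(im,301,318,.022))/2; p=onz(im,272,65,.02); g=np.mean(P,axis=0)
d=t-p; print(t,p,g,np.degrees(np.arctan2(d[1],d[0])), np.degrees(np.arctan2(*(t-g)[1::-1])))
to(g[:2],.06,np.degrees(np.arctan2(d[1],d[0]))+90)
E
```

```text
[242 134   8  52 207] [245.29951691 154.23671498] [ 0.59403594 -0.19914181  0.018     ]
[ 0.74403007 -0.1269475   0.022     ] [ 0.51501777 -0.19985283  0.02      ] [ 0.59403594 -0.19914181  0.018     ] 17.658707718477068 25.702173060875964
t3.12 pos [ 0.614  -0.1564  0.1976] yyaw 108.8 gap 0.0854 F [-0.1  0.1  0.1] 
 shift now [ 1.05 -1.16  4.59] after turn [ 1.07 -1.15  4.59] turn [ 0.06 -0.1   0.24]
```

```bash
python3 - <<'E'
from h import *
im=load("w1")
t=(onz(im,237,317,.022)+onz(im,301,318,.022))/2; p=onz(im,272,65,.02); d=t-p;u=d/np.linalg.norm(d)
a,b=onz(im,297,178.5,.024),onz(im,245,178,.024); g=(a+b)/2
print(a,b,np.linalg.norm(a-b),g,p+.1*u,np.degrees(np.arctan2(b[0]-a[0],a[1]-b[1])))
to(g[:2],.05,107.4)
E
```

```text
[ 0.59902972 -0.14798816  0.024     ] [ 0.61372322 -0.19274098  0.024     ] 0.04710321919129913 [ 0.60637647 -0.17036457  0.024     ] [ 0.61030251 -0.16951924  0.02083214] 18.1763406937781
t3.12 pos [ 0.614  -0.1564  0.1976] yyaw 108.8 gap 0.0854 F [-0.1  0.1  0.1] 
 shift now [ 0.35 -0.38  4.92] after turn [ 0.38 -0.37  4.92] turn [ 0.06 -0.1   0.29]
```

Request:
send_rows --pt "0.2 -0.5 0.9 0.06 -0.1 0.2 1" --pt "0 0 1 0 0 0 1" --pt "0 0 1 0 0 0 1" --pt "0 0 0.9 0 0 0 1" --pt "0 0 0 0 0 0 1"

```text
time_s: 3.53
position: [0.615, -0.1615, 0.0837]
tcp_rot: [0.004, -0.16, 0.987, 0.002]
force: [-0.8, 1.6, -0.4]
finger_gap: 0.0851
```

```bash
python3 - <<'E'
from h import *
to((.609,-.1705),.005,107.6)
E
```

```text
t3.53 pos [ 0.615  -0.1615  0.0837] yyaw 108.4 gap 0.0851 F [-0.8  1.6 -0.4] 
 shift now [ 0.3  -0.23  2.62] after turn [ 0.28 -0.23  2.62] turn [0.04 0.09 0.15]
```

Request:
send_rows --pt "0.3 -0.25 0.7 0.04 0.09 0.15 1" --pt "0 0 0.7 0 0 0 1" --pt "0 0 0.6 0 0 0 1" --pt "0 0 0 0 0 0 1" --pt "0 0 0 0 0 0 1"

```text
time_s: 3.95
position: [0.6113, -0.1612, 0.0284]
tcp_rot: [0.002, -0.158, 0.987, 0.002]
force: [0.7, 1.0, 0.5]
finger_gap: 0.0854
```

```bash
python3 - <<'E'
from h import *
to((.609,-.1705),.005,107.6)
E
```

```text
t3.95 pos [ 0.6113 -0.1612  0.0284] yyaw 108.2 gap 0.0854 F [0.7 1.  0.5] 
 shift now [ 0.17 -0.27  0.78] after turn [ 0.17 -0.27  0.78] turn [0.05 0.06 0.11]
```

Request:
send_rows --pt "0.2 -0.35 0 0 0 0.1 1" --pt "0.1 -0.2 0.1 0 0 0 1" --pt "0 0 0.4 0 0 0 1" --pt "0 0 0.3 0 0 0 1" --pt "0 0 0 0 0 0 1"

```text
time_s: 4.37
position: [0.6121, -0.1808, 0.0099]
tcp_rot: [0.007, -0.154, 0.988, 0.001]
force: [-0.9, 0.2, -0.2]
finger_gap: 0.0854
```

```bash
python3 - <<'E'
from h import *
to((.609,-.1705),.005,107.6)
E
```

```text
t4.37 pos [ 0.6121 -0.1808  0.0099] yyaw 107.7 gap 0.0854 F [-0.9  0.2 -0.2] 
 shift now [-0.    0.36  0.16] after turn [-0.01  0.36  0.16] turn [0.   0.16 0.02]
```

Request:
send_rows --pt "0 0.3 0.1 0 0.15 0 1" --pt "0 0 0 0 0 0 1" --pt "0 0 0 0 0 0 0.7" --pt "0 0 0 0 0 0 0.5" --pt "0 0 0 0 0 0 0.5" --newtons 20

```text
time_s: 4.78
position: [0.6088, -0.1703, 0.0057]
tcp_rot: [-0.001, -0.154, 0.988, 0.001]
force: [0.6, 0.8, -0.8]
finger_gap: 0.0639
```

```bash
python3 - <<'E'
from h import *
to((.609,-.1705),.005,107.6)
E
```

```text
t4.78 pos [ 0.6088 -0.1703  0.0057] yyaw 107.7 gap 0.0639 F [ 0.6  0.8 -0.8] 
 shift now [-0.01 -0.01  0.02] after turn [-0.01 -0.01  0.02] turn [ 0.02 -0.02  0.03]
```

Request:
send_rows --pt "0 0 0 0 0 0 0.35" --pt "0 0 0 0 0 0 0.2" --pt "0 0 0 0 0 0 0.1" --pt "0 0 0 0 0 0 0.05" --pt "0 0 0 0 0 0 0.05"

```text
time_s: 5.2
position: [0.6102, -0.1705, 0.0076]
tcp_rot: [0.001, -0.154, 0.988, 0.0]
force: [0.5, -0.2, -0.7]
finger_gap: 0.0448
```

```bash
python3 - <<'E'
from h import *
to((.609,-.1705),.005,107.6)
E
```

```text
t5.20 pos [ 0.6102 -0.1705  0.0076] yyaw 107.8 gap 0.0448 F [ 0.5 -0.2 -0.7] 
 shift now [0.04 0.01 0.09] after turn [0.04 0.01 0.09] turn [0.   0.01 0.03]
```

Request:
send_rows --pt "0 0 -0.3 0 0 0 0.05" --pt "0 0 -0.6 0 0 0 0.05" --pt "0 0 -0.8 0 0 0 0.05" --pt "0 0 -0.8 0 0 0 0.05" --pt "0 0 0 0 0 0 0.05"

```text
time_s: 5.62
position: [0.6073, -0.1707, 0.0842]
tcp_rot: [-0.003, -0.154, 0.988, 0.001]
force: [1.0, 0.1, -0.9]
finger_gap: 0.0452
```

Request:
send_rows --pt "0 0 -0.5 0 0 0 0.05" --pt "0 0 -0.7 0 0 0 0.05" --pt "0 0 -0.7 0 0 0 0.05" --pt "0 0 0 0 0 0 0.05" --pt "0 0 0 0 0 0 0.05"

```text
time_s: 6.03
position: [0.606, -0.1706, 0.1438]
tcp_rot: [-0.004, -0.154, 0.988, 0.001]
force: [-0.7, 0.4, -1.8]
finger_gap: 0.045
```

```bash
python3 - <<'E'
from h import *
# cap at .621,.206 ; mould x yaw -8.3 -> grip 0.125 back
a=np.radians(-8.3); g=np.array([.621,.206])-.125*np.array([np.cos(a),np.sin(a)]); print(g)
to(g,.13,81.7)
save("side","s1",(200,100,480,310),2.8); save("wrist","w2")
E
```

```text
[0.49730928 0.22404453]
t6.03 pos [ 0.606  -0.1706  0.1438] yyaw 107.7 gap 0.0450 F [-0.7  0.4 -1.8] 
 shift now [-0.55 13.63  0.51] after turn [ 5.48 12.49  0.46] turn [ 0.03 -0.08  5.19]
```

View pics/s1.png

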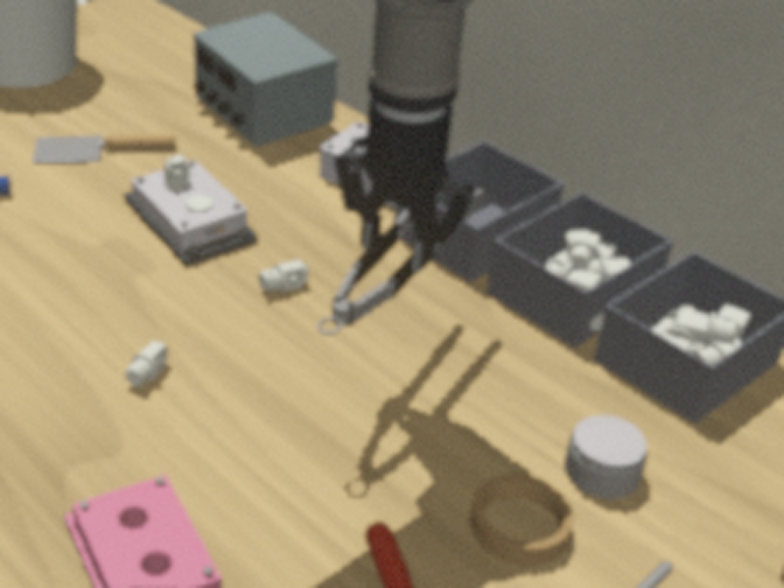

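Tongs are held between the fingers, off the bench and roughly level, ring end towards (325,325).

Request:
send_rows --pt "0 0 -0.5 0 0 0.5 0.05" --pt "0 0 -0.5 0 0 1 0.05" --pt "0 0 0 0 0 1 0.05" --pt "0 0 0 0 0 1 0.05" --pt "0 0 0 0 0 1 0.05"

```text
time_s: 6.55
position: [0.602, -0.1699, 0.1671]
tcp_rot: [-0.01, 0.05, 0.999, 0.001]
force: [-0.2, 0.2, -1.3]
finger_gap: 0.0449
```

Request:
send_rows --pt "0 0 0 0 0 0.7 0.05" --pt "0.2 0.5 0 0 0 0 0.05" --pt "0.4 0.9 0 0 0 0 0.05" --pt "0.4 0.9 0 0 0 0 0.05" --pt "0.4 0.9 0 0 0 0 0.05"

```text
time_s: 6.97
position: [0.5726, -0.0739, 0.1606]
tcp_rot: [-0.015, 0.091, 0.996, -0.003]
force: [0.7, 0.5, -1.9]
finger_gap: 0.045
```

Request:
send_rows --pt "0.4 0.9 0 0 0 0 0.05" --pt "0.4 0.9 0 0 0 0 0.05" --pt "0.4 0.9 0 0 0 0 0.05" --pt "0.4 0.9 0 0 0 0 0.05" --pt "0.4 0.9 0 0 0 0 0.05"

```text
time_s: 7.38
position: [0.5313, 0.0752, 0.1544]
tcp_rot: [-0.02, 0.092, 0.996, -0.005]
force: [1.2, -0.0, -1.8]
finger_gap: 0.0446
```

Request:
send_rows --pt "0.4 0.9 0 0 0 0 0.05" --pt "0.4 0.9 0 0 0 0 0.05" --pt "0.4 0.9 0 0 0 0 0.05" --pt "0.2 0.4 0 0 0 0 0.05" --pt "0 0 0 0 0 0 0.05"

```text
time_s: 7.8
position: [0.4988, 0.1858, 0.1482]
tcp_rot: [-0.025, 0.087, 0.996, -0.006]
force: [0.7, -0.2, -1.6]
finger_gap: 0.0447
```

```bash
python3 - <<'E'
from h import *
to((.4973,.2240),.12,81.7)
im=save("scene","c2",(240,120,460,285),3.5); save("wrist","w3")
for p in((.621,.206,.06),(.621,.206,.076)): print((proj(im,p)-[240,120])*3.5)
E
```

```text
t7.80 pos [0.4988 0.1858 0.1482] yyaw 80.0 gap 0.0447 F [ 0.7 -0.2 -1.6] 
 shift now [0.22 1.26 0.93] after turn [0.23 1.25 0.94] turn [-0.19 -0.57 -0.34]
[439.99552833 232.80122208]
[443.48636812 219.65482937]
```

View pics/w3.png

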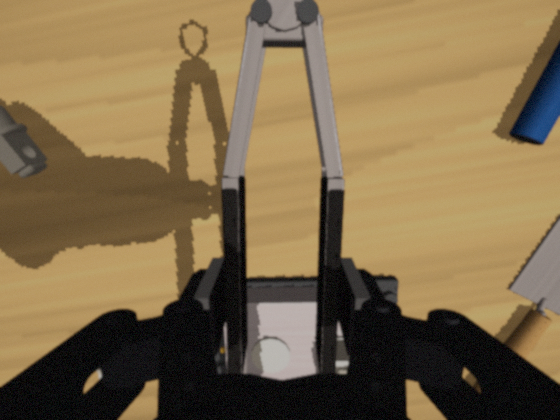

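View pics/c2.png

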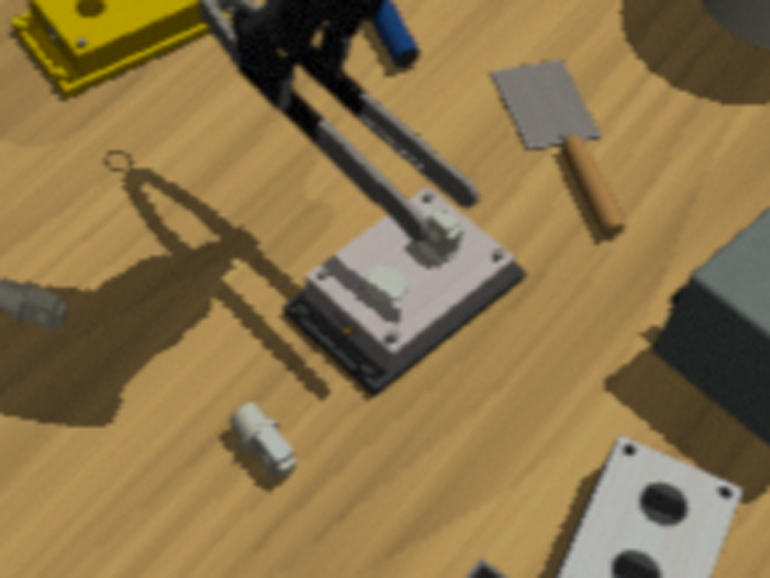

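Wrist view: the tongs sit centred in the fingers and the mould is below. Scene view: tips at (475,200) and (432,243), not yet over the tab at (442,228), and the tool is tilted about 3°, so I'll level and align it.

Request:
send_rows --pt "0.1 0.5 0 -0.2 -0.6 -0.3 0.05" --pt "0.1 0.5 0 0 0 0 0.05" --pt "0 0.2 0 0 0 0 0.05" --pt "0 0 0 0 0 0 0.05" --pt "0 0 0 0 0 0 0.05"

```text
time_s: 8.32
position: [0.5024, 0.2091, 0.1464]
tcp_rot: [0.002, 0.082, 0.997, -0.004]
force: [-0.3, -1.5, -0.7]
finger_gap: 0.045
```

```bash
python3 - <<'E'
from h import *
to((.4973,.2240),.12,81.7)
E
```

```text
t8.32 pos [0.5024 0.2091 0.1464] yyaw 80.6 gap 0.0450 F [-0.3 -1.5 -0.7] 
 shift now [0.25 0.47 0.87] after turn [0.24 0.47 0.88] turn [-0.08  0.06 -0.22]
```

Request:
send_rows --pt "0.3 0.4 0 -0.1 0.1 -0.25 0.05" --pt "0 0.15 0 0 0 0 0.05" --pt "0 0 0 0 0 0 0.05" --pt "0 0 0 0 0 0 0.05" --pt "0 0 0 0 0 0 0.05"

```text
time_s: 8.73
position: [0.4968, 0.2242, 0.146]
tcp_rot: [-0.002, 0.073, 0.997, 0.001]
force: [-0.5, 0.1, -1.3]
finger_gap: 0.0451
```

```bash
python3 - <<'E'
from h import *
to((.4973,.2240),.12,81.7)
im=save("scene","c3",(320,150,420,225),8); 
for p in((.621,.206,.06),(.621,.206,.076)): print((proj(im,p)-[320,150])*8)
save("side","s3",(230,130,330,205),8)
E
python3 -c "
import cv2,numpy as np
cv2.imwrite('pics/cs3.png',np.vstack([cv2.resize(cv2.imread(f'pics/{n}.png'),(400,300)) for n in('c3','s3')]))"
```

```text
t8.73 pos [0.4968 0.2242 0.146 ] yyaw 81.6 gap 0.0451 F [-0.5  0.1 -1.3] 
 shift now [-0.02 -0.    0.87] after turn [-0.02 -0.    0.87] turn [ 0.01 -0.05 -0.01]
[365.70406475 292.11707903]
[373.68312713 262.06818142]
```

View pics/cs3.png

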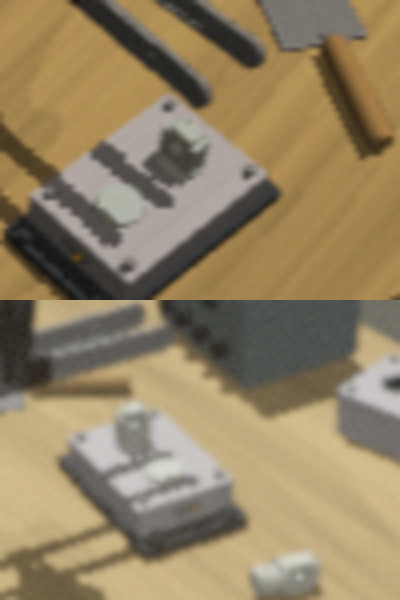

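```bash
python3 - <<'E'
from h import *
A=load("c3");B=load("s3")
def tri(a,b):
    o1,d1=ray(A,*a);o2,d2=ray(B,*b); s=np.linalg.lstsq(np.c_[d1,-d2],o2-o1,rcond=None)[0]
    return (o1+s[0]*d1+o2+s[1]*d2)/2, np.linalg.norm(o1+s[0]*d1-o2-s[1]*d2)
# right(near -y) tip and left tip
for a,b in(((206,98),(177,34)),((262,58),(144,14))):
    print(tri((320+a[0]/4,150+a[1]/4),(230+b[0]/4,130+b[1]/4)))
P=[onz(A,320+a[0]/4,150+a[1]/4,.163) for a in((206,100),(262,60))]
m=np.mean(P,axis=0); print(P,m, "tips point est (back 26mm)",m[:2]-.026*np.array([np.cos(np.radians(-8.3)),np.sin(np.radians(-8.3))]))
# tab top both views: scene (186,125) top; side (132,405-300)
print("tabtop",tri((320+186/4,150+126/4),(230+132/4,130+105/4)))
print("short",onz(A,320+120/4,150+202/4,.044),onz(B,230+166/4,130+170/4,.044))
E
```

```text
(array([0.64170628, 0.17222762, 0.15439389]), np.float64(0.0056675655296049825))
(array([0.64771171, 0.22444272, 0.14837246]), np.float64(0.00496560505983864))
[array([0.64382944, 0.16772922, 0.163     ]), array([0.65181486, 0.21396517, 0.163     ])] [0.64782215 0.19084719 0.163     ] tips point est (back 26mm) [0.62209448 0.19460045]
tabtop (array([0.61951207, 0.20617646, 0.07781893]), np.float64(0.0025199858846043995))
short [0.61114174 0.15404663 0.044     ] [0.61124049 0.14812665 0.044     ]
```

The tips hang over the cap line and read a bit low and about 4 mm to -y. I'll lower to just above the tab and compare directly.

Request:
send_rows --pt "0 0 0.45 0 0 0 0.05" --pt "0 0 0.4 0 0 0 0.05" --pt "0 0 0 0 0 0 0.05" --pt "0 0 0 0 0 0 0.05" --pt "0 0 0 0 0 0 0.05"

```text
time_s: 9.25
position: [0.4972, 0.2235, 0.1197]
tcp_rot: [-0.002, 0.073, 0.997, 0.001]
force: [0.0, 0.1, -1.4]
finger_gap: 0.0449
```

```bash
python3 - <<'E'
from h import *
to((.4973,.2240),.12,81.7)
a=save("scene","c4",(310,135,410,210),6); b=save("side","s4",(220,120,320,195),6);save("wrist","w4")
cv2.imwrite("pics/cs4.png",np.vstack([cv2.resize(cv2.imread(f"pics/{n}4.png"),(560,300)if 0 else(400,300)) for n in"cs"]))
w=cv2.imread("pics/w4.png")[0:375,60:460]; 
cv2.imwrite("pics/cs4.png",np.hstack([cv2.imread("pics/cs4.png"),cv2.copyMakeBorder(w,0,600-375,0,0,cv2.BORDER_CONSTANT)]))
E
```

```text
t9.25 pos [0.4972 0.2235 0.1197] yyaw 81.6 gap 0.0449 F [ 0.   0.1 -1.4] 
 shift now [-0.    0.02 -0.01] after turn [-0.    0.02 -0.01] turn [ 0.01 -0.04 -0.02]
```

View pics/cs4.png

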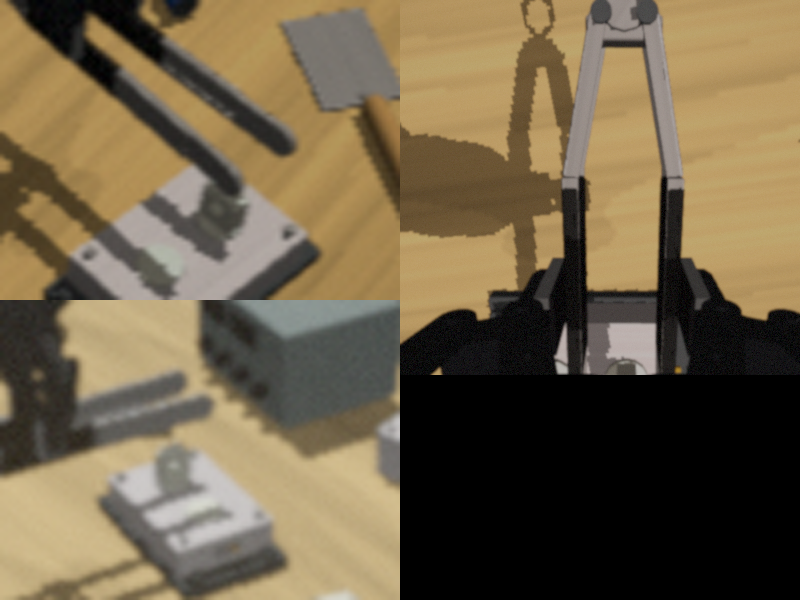

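```bash
python3 - <<'E'
from h import *
A=load("c4");B=load("s4");W=load("w4"); a=np.radians(-8.35); d=np.array([np.cos(a),np.sin(a),0]); y=np.array([-d[1],d[0],0])
tcp=np.array([.4972,.2235,.1197])
for z in(.137,.128):
  for s in(-.021,.021):
    for f in (.151,):
      p=tcp+f*d+s*y; p[2]=z
      print(z,s,((proj(A,p)-[310,135])*4).round(0),((proj(B,p)-[220,120])*4).round(0)+[0,300])
# sleeve front ends along arms (x=+42, y=±22, top)
for s in(-.022,.022):
  p=tcp+.042*d+s*y;p[2]=.137; q=tcp-.042*d+s*y; q[2]=.137; r=tcp-.1*d;r[2]=.135
  print("sleeve front",((proj(A,p)-[310,135])*4).round(0),((proj(B,p)-[220,120])*4).round(0)+[0,300],"rear in wrist",proj(W,q).round(1)+[340,0],"pivot",proj(W,r).round(1)+[340,0])
print("cap collar in wrist",proj(W,(.621,.206,.044))+[340,0],"tab near top",proj(W,(.607,.208,.076))+[340,0])
g=cv2.cvtColor(W["color"],cv2.COLOR_RGB2GRAY)
for r in(300,340,350,360,366,370): print(r,g[r,225:345].tolist()[::2])
E
```

```text
0.137 -0.021 [251. 174.] [210. 385.]
0.137 0.021 [298. 138.] [186. 364.]
0.128 -0.021 [248. 183.] [211. 395.]
0.128 0.021 [295. 147.] [186. 373.]
sleeve front [120.  71.] [ 93. 421.] rear in wrist [562.8 188. ] pivot [623.3  11.3]
sleeve front [169.  36.] [ 69. 398.] rear in wrist [683.9 187.8] pivot [623.3  11.3]
cap collar in wrist [623.40891204 380.63043671] tab near top [623.66971449 398.89296529]
300 [14, 14, 24, 13, 20, 13, 12, 18, 16, 11, 12, 29, 37, 40, 37, 66, 67, 67, 61, 69, 74, 74, 70, 68, 70, 67, 66, 63, 67, 66, 73, 75, 75, 72, 73, 72, 68, 71, 69, 67, 70, 75, 76, 70, 72, 68, 25, 6, 0, 24, 17, 17, 12, 4, 15, 15, 13, 5, 4, 16]
340 [166, 76, 34, 33, 29, 27, 21, 38, 44, 19, 17, 59, 98, 103, 104, 103, 104, 101, 99, 100, 103, 104, 145, 179, 181, 180, 181, 180, 181, 180, 182, 181, 180, 180, 181, 180, 181, 181, 181, 179, 182, 181, 182, 181, 179, 123, 28, 0, 23, 35, 30, 26, 32, 24, 31, 30, 65, 75, 74, 51]
350 [168, 95, 24, 30, 26, 30, 35, 35, 44, 27, 52, 122, 102, 99, 100, 100, 97, 97, 100, 98, 100, 113, 165, 178, 178, 179, 177, 178, 177, 178, 178, 180, 178, 179, 177, 180, 180, 18
[... 207 characters left out ...]
99, 98, 94, 103, 101, 97, 98, 106, 109, 99, 97, 110, 131, 163, 175, 177, 179, 180, 178, 179, 177, 177, 141, 64, 24, 49, 38, 34, 31, 26, 29, 34, 44, 72, 76, 74, 74]
366 [152, 93, 30, 27, 33, 31, 34, 33, 51, 75, 131, 154, 126, 98, 100, 102, 99, 102, 98, 97, 98, 94, 83, 90, 99, 108, 86, 76, 76, 70, 73, 74, 76, 75, 74, 124, 180, 171, 143, 153, 174, 175, 176, 176, 175, 140, 73, 36, 47, 29, 34, 32, 28, 31, 30, 46, 66, 70, 76, 74]
370 [182, 131, 43, 33, 36, 23, 24, 34, 62, 94, 135, 168, 145, 106, 101, 99, 102, 102, 101, 102, 97, 83, 105, 110, 111, 107, 83, 71, 74, 71, 72, 74, 73, 71, 72, 115, 178, 186, 185, 174, 154, 174, 178, 178, 178, 144, 84, 46, 54, 31, 27, 32, 32, 33, 34, 95, 133, 130, 98, 76]
```

Request:
send_rows --pt "-0.1 0.15 0.4 0 0 0 0.05" --pt "0 0 0.4 0 0 0 0.05" --pt "0 0 0.4 0 0 0 0.05" --pt "0 0 0.35 0 0 0 0.05" --pt "0 0 0 0 0 0 0.05"

```text
time_s: 9.82
position: [0.5026, 0.2297, 0.0703]
tcp_rot: [-0.0, 0.073, 0.997, 0.002]
force: [0.0, -0.0, -1.0]
finger_gap: 0.0452
```

```bash
python3 - <<'E'
from h import *
to((.500,.2265),.068,81.7)
E
```

```text
t9.82 pos [0.5026 0.2297 0.0703] yyaw 81.6 gap 0.0452 F [ 0. -0. -1.] 
 shift now [ 0.07 -0.12  0.08] after turn [ 0.07 -0.12  0.08] turn [ 0.05 -0.01 -0.01]
```

Request:
send_rows --pt "0.07 -0.12 0.08 0 0 0 0.05" --pt "0 0 0 0 0 0 0.05" --pt "0 0 0 0 0 0 0.05" --pt "0 0 0 0 0 0 0.05" --pt "0 0 0 0 0 0 0.05"

```text
time_s: 10.23
position: [0.4993, 0.2255, 0.0667]
tcp_rot: [-0.001, 0.073, 0.997, 0.002]
force: [-0.2, 0.3, -1.5]
finger_gap: 0.045
```

```bash
python3 - <<'E'
from h import *
to((.500,.2265),.068,81.7)
a=save("scene","c5",(330,150,400,203),6); b=save("side","s5",(230,135,300,188),6);save("wrist","w5",(220,280,350,378),4)
g=lambda n:cv2.resize(cv2.imread(f"pics/{n}5.png"),(400,300))
cv2.imwrite("pics/cs5.png",np.hstack([np.vstack([g("c"),g("s")]),np.vstack([g("w"),g("w")*0])]))
E
```

```text
t10.23 pos [0.4993 0.2255 0.0667] yyaw 81.6 gap 0.0450 F [-0.2  0.3 -1.5] 
 shift now [-0.02  0.04 -0.04] after turn [-0.02  0.04 -0.04] turn [ 0.04 -0.02 -0.02]
```

View pics/cs5.png

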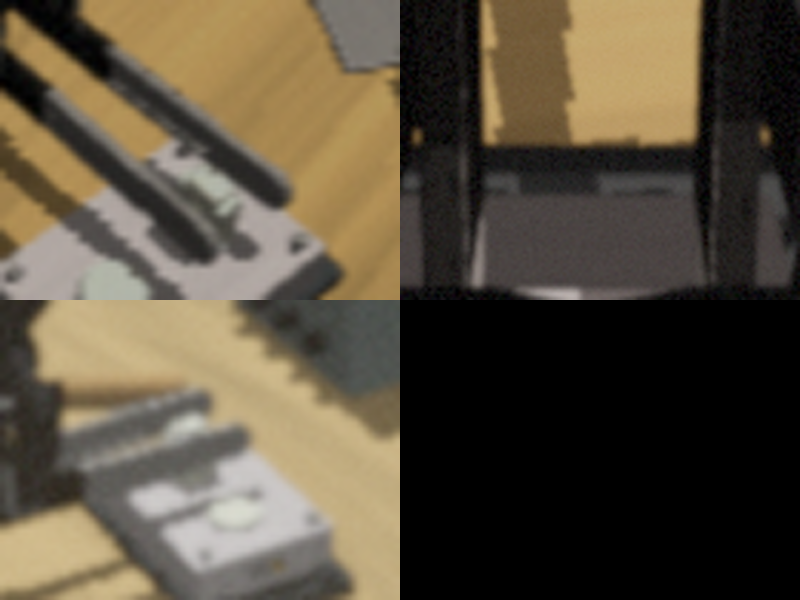

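Both views show the tab between the two paddles and about central (scene: tab at (218,190) on the tongs midline). Close gently.

Request:
send_rows --pt "0 0 0 0 0 0 -0.05" --pt "0 0 0 0 0 0 -0.12" --pt "0 0 0 0 0 0 -0.16" --pt "0 0 0 0 0 0 -0.2" --pt "0 0 0 0 0 0 -0.24" --newtons 20

```text
time_s: 10.8
position: [0.4999, 0.2262, 0.0675]
tcp_rot: [-0.0, 0.073, 0.997, 0.002]
force: [-0.4, 0.3, 0.1]
finger_gap: 0.0341
```

Request:
send_rows --pt "0 0 0 0 0 0 -0.28" --pt "0 0 0 0 0 0 -0.35" --pt "0 0 0 0 0 0 -0.35" --pt "0 0 0 0 0 0 -0.35" --pt "0 0 0 0 0 0 -0.35"

```text
time_s: 11.22
position: [0.4999, 0.2263, 0.0674]
tcp_rot: [-0.0, 0.073, 0.997, 0.002]
force: [-0.3, 0.2, -1.3]
finger_gap: 0.0335
```

```bash
python3 - <<'E'
from h import *
to((.4993,.2255),.17,81.7)
a=save("scene","c6",(330,150,400,203),6); b=save("side","s6",(230,135,300,188),6)
g=lambda n:cv2.resize(cv2.imread(f"pics/{n}6.png"),(400,300))
cv2.imwrite("pics/cs6.png",np.hstack([g("c"),g("s")]))
E
```

```text
t11.22 pos [0.4999 0.2263 0.0674] yyaw 81.7 gap 0.0335 F [-0.3  0.2 -1.3] 
 shift now [ 0.02 -0.02 -3.42] after turn [ 0.02 -0.03 -3.42] turn [ 0.05 -0.01 -0.01]
```

Request:
send_rows --pt "0 0 -0.2 0 0 0 -0.35" --pt "0 0 -0.25 0 0 0 -0.35" --pt "0 0 -0.25 0 0 0 -0.35" --pt "0 0 -0.25 0 0 0 -0.35" --pt "0 0 0 0 0 0 -0.35"

```text
time_s: 11.73
position: [0.5, 0.2261, 0.099]
tcp_rot: [-0.0, 0.073, 0.997, 0.002]
force: [0.5, -0.0, -1.4]
finger_gap: 0.0338
```

```bash
python3 - <<'E'
from h import *
to((.4993,.2255),.185,81.7)
a=save("scene","c7",(330,140,400,193),6); b=save("side","s7",(230,125,300,178),6)
g=lambda n:cv2.resize(cv2.imread(f"pics/{n}.png"),(400,300))
cv2.imwrite("pics/cs7.png",np.vstack([np.hstack([g("c6"),g("s6")]),np.hstack([g("c7"),g("s7")])]))
E
```

```text
t11.73 pos [0.5    0.2261 0.099 ] yyaw 81.6 gap 0.0338 F [ 0.5 -0.  -1.4] 
 shift now [ 0.02 -0.01 -2.87] after turn [ 0.02 -0.02 -2.87] turn [ 0.05 -0.01 -0.01]
```

View pics/cs7.png

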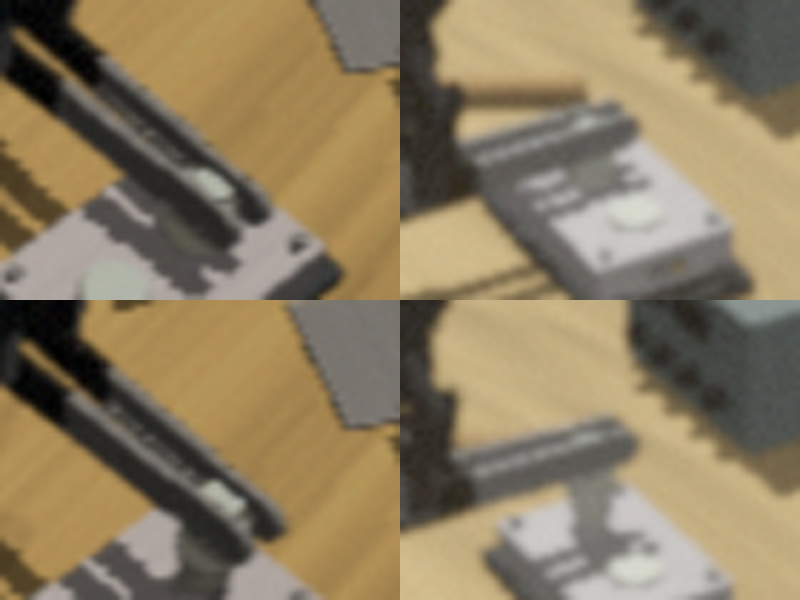

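The cap rises upright between the tips and the short shot stays in its cavity. Continue up.

Request:
send_rows --pt "0 0 -0.3 0 0 0 -0.35" --pt "0 0 -0.4 0 0 0 -0.35" --pt "0 0 -0.4 0 0 0 -0.35" --pt "0 0 -0.4 0 0 0 -0.35" --pt "0 0 -0.3 0 0 0 -0.35"

```text
time_s: 12.25
position: [0.4967, 0.224, 0.1525]
tcp_rot: [-0.004, 0.073, 0.997, -0.001]
force: [0.0, 1.4, -2.4]
finger_gap: 0.0337
```

Request:
send_rows --pt "0 0 -0.4 0 0 0 -0.35" --pt "0 0 -0.4 0 0 0 -0.35" --pt "0 0 -0.4 0 0 0 -0.35" --pt "0 0 -0.2 0 0 0 -0.35" --pt "0 0 0 0 0 0 -0.35"

```text
time_s: 12.67
position: [0.4971, 0.2236, 0.1994]
tcp_rot: [-0.003, 0.073, 0.997, -0.0]
force: [0.9, -0.1, -1.3]
finger_gap: 0.0334
```

Request:
send_rows --pt "0 0 0 0 0 0 -0.35" --pt "0 0 0 0 0 0 -0.35" --pt "0 0 0 0 0 0 -0.35" --pt "0 0 0 0 0 0 -0.35" --pt "0 0 0 0 0 0 -0.35"

```text
time_s: 13.08
position: [0.4957, 0.223, 0.1974]
tcp_rot: [-0.005, 0.073, 0.997, -0.001]
force: [0.8, -0.5, -2.1]
finger_gap: 0.0339
```

```bash
python3 - <<'E'
from h import *
to((.4993,.2255),.185,81.7)
a=save("scene","c8",(310,100,415,179),6); b=save("side","s8",(220,90,325,169),6)
g=lambda n:cv2.resize(cv2.imread(f"pics/{n}.png"),(400,300))
cv2.imwrite("pics/cs8.png",np.hstack([g("c8"),g("s8")]))
E
```

```text
t13.08 pos [0.4957 0.223  0.1974] yyaw 81.6 gap 0.0339 F [ 0.8 -0.5 -2.1] 
 shift now [-0.11  0.1   0.41] after turn [-0.11  0.1   0.41] turn [-0.04 -0.1  -0.02]
```

View pics/cs8.png

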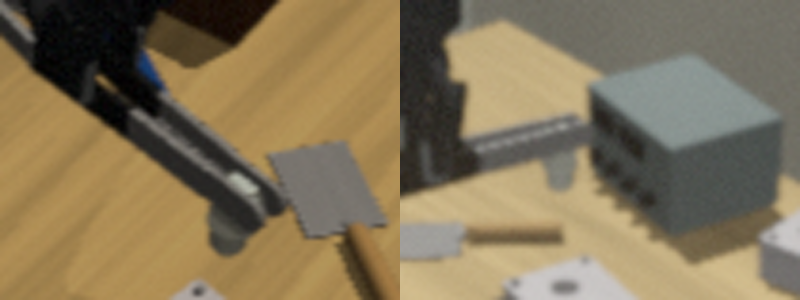

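The cap hangs upright between the tips, well clear of the mould, whose cavity is now empty. The tab has risen 0.13 m, to about z 0.19.

```bash
python3 - <<'E'
from h import *
print(bot.finish_job()); to((.4957,.223),.1974,81.6)
E
```

```text
the job is handed in; nothing more can be done
None
the job is handed in; nothing more can be done
```

The job is handed in at about 13.1 s on the robot's clock. The interface gives no verdict, so what follows rests on my own checks.

**What I did:** I gripped the tongs by their sleeves at 20 N, part-closed so the tips stayed open. I lifted them, brought the tips over the tab and closed them gently on its two flat faces. The fingers stopped at 33.5 mm, short of the 27.6 mm commanded, so the tips were on the tab. I then drew the cap straight up by about 13 cm.

**Last checks:**
- **Cap:** it hung upright between the tips, with its tab about 19 cm above the bench (worked out from the lift, not measured). The gripper did not come near it.
- **Grip:** the fingers held steady at 33.4–33.9 mm.
- **Mould:** the cap's cavity was empty. I last saw the short shot in place with the cap drawn up about 3 cm. It was outside the last picture.
- **Other things:** the scraper looked undisturbed in the last picture. The others I did not measure again, but nothing came near them.

**What disagreed:** before closing, the tips read roughly 7 mm lower and 3–4 mm off to one side of where the tool pose put them. I allowed for this on the approach. The squeeze on the tab was not measured: from the spring figures it should be about 5 N, against the 25 N limit.

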